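# Move the workstation over to the new power strip

### The job

Move the workstation over to the new power strip: flip the toggle of the short three-socket strip off (leaning away from its sockets), then flip the toggle of the long six-socket strip on (leaning towards its sockets), and then press the power button on top of the mini computer all the way in and let it come back out. Never have both strips on at once, and do not press the button before the changeover is done. Only push with the fingertips: do not lift or shove the mini computer, and leave everything else on the desk where it is.

Things in the scene. Friction and masses are not known exactly. Their poses are not given: they have to be found in the camera images.
- short_strip: White power strip screwed to the desk (it cannot move), three sockets in a row, housing 216 mm long, 60 mm wide, 45 mm high. Origin: on the desk under the pivot of its toggle lever. Its x axis runs along the strip from the toggle to the sockets, y across it, z up; the housing reaches from x = -45 to x = 171 mm, with thin 4 mm high screw tabs 19 mm beyond. 
- short_strip_toggle (a joint): Toggle lever of the short strip, hinge angle in rad: 0 = OFF (leaning away from the sockets, towards the strip's -x, 26 deg from upright), 0.9 = ON (leaning 26 deg towards the sockets, +x). It swings in the strip's xz plane about a pivot 51 mm above the desk over the strip's origin. A spring drives it away from the middle (0.45) to the nearer end; at the ends about 2 N at its tip is needed to move it, less near the middle. Starts ON.
- short_strip_toggle_tip (a point): Centre of the 15 mm ball at the tip of the short strip's steel toggle lever, 55 mm from the pivot (about 100 mm above the desk at either end of the swing); the lever rod is 9 mm thick, with a fixed collar 22 mm across and 7 mm high round its foot on the housing.
- long_strip: White power strip screwed to the desk (it cannot move), six sockets in a row, housing 342 mm long, 60 mm wide, 45 mm high. Origin: on the desk under the pivot of its toggle lever. Its x axis runs along the strip from the toggle to the sockets, y across it, z up; the housing reaches from x = -45 to x = 297 mm, with thin 4 mm high screw tabs 19 mm beyond. 
- long_strip_toggle (a joint): Toggle lever of the long strip, hinge angle in rad: 0 = OFF (leaning away from the sockets, towards the strip's -x, 26 deg from upright), 0.9 = ON (leaning 26 deg towards the sockets, +x). It swings in the strip's xz plane about a pivot 51 mm above the desk over the strip's origin. A spring drives it away from the middle (0.45) to the nearer end; at the ends about 2 N at its tip is needed to move it, less near the middle. Starts OFF.
- long_strip_toggle_tip (a point): Centre of the 15 mm ball at the tip of the long strip's steel toggle lever, 55 mm from the pivot (about 100 mm above the desk at either end of the swing); the lever rod is 9 mm thick, with a fixed collar 22 mm across and 7 mm high round its foot on the housing.
- computer: Black mini computer, 130 x 130 x 46 mm, about 1.3 kg, standing loose on rubber feet. Origin: centre of its underside on the desk, z up. The power button is on its top.
- power_button_top (a point): Centre of the top face of the round steel power button (26 mm across) on the mini computer's top; it moves straight down when pressed.
- power_button (a joint): Power button's travel in m: 0 = out, 0.005 = fully in; springs back, about 4 N holds it fully in.
- mouse: Black computer mouse, 105 x 60 x 33 mm, loose; a bystander to leave alone. Origin: centre of its underside.
- stapler: Grey stapler, 120 x 34 x 48 mm, loose; a bystander to leave alone. Origin: centre of its underside.
- mug: White mug, 80 mm across, 92 mm high, handle at its +y, loose; a bystander to leave alone. Origin: centre of its underside.
- tape: Roll of clear tape lying flat, 96 mm across, 24 mm high, loose; a bystander to leave alone. Origin: centre of its underside.
- screwdriver: Screwdriver lying flat along its x axis, loose; a bystander to leave alone. Origin: centre of its underside.
- carton: Closed cardboard carton, 120 x 85 x 50 mm, loose; a bystander to leave alone. Origin: centre of its underside.
- charger: Black charger brick, 50 x 85 x 30 mm, lying behind the mini computer, loose; a bystander to leave alone. Origin: centre of its underside.
Not all that is in view belongs to the job. What is shaped like the computer but turquoise is not meant.

How it is judged:
On the way, in this order (a step that is already met when the one before it is completed fails the run):
1. the short strip's toggle has snapped to off while the long one is still off (value of joint short_strip_toggle below 0.1 rad and value of joint long_strip_toggle below 0.2 rad), for 0.1 s.
2. the long strip's toggle has snapped to on, the short one being off (value of joint short_strip_toggle below 0.1 rad and value of joint long_strip_toggle above 0.8 rad), for 0.1 s.
3. the power button is pressed in (at least 4 of its 5 mm) (all of step 2 and value of joint power_button above 0.004 m), for 0.05 s.
At the end, for the whole second after the job is handed in: The short strip's toggle is off (below 0.1 rad), the long strip's toggle is on (above 0.8 rad), the power button is out again (within 1.5 mm), and the mini computer (at rest) stands within 25 mm and every bystander within 30 mm of where it started (all of step 2 and value of joint power_button below 0.0015 m and distance of computer from where it was at the start of the episode below 0.025 m and linear speed of computer below 0.02 m/s and distance of each of mouse, stapler, mug, tape, screwdriver, carton, charger from where it was at the start of the episode below 0.03 m); the robot touches nothing.
It fails at once if both strips on at once (value of joint each of short_strip_toggle, long_strip_toggle above 0.6 rad).
It fails at once if the power button pressed in before the changeover is done (value of joint power_button above 0.003 m and (value of joint short_strip_toggle above 0.3 rad or value of joint long_strip_toggle below 0.6 rad)).
It fails at once if the mini computer lifted (8 mm), tipped or shoved (25 mm) (distance of computer from where it was at the start of the episode above 0.025 m or height (world z) of computer above 0.008 m or angle between computer's own z axis and vertical above 0.12 rad).
It fails at once if a bystander moved more than 30 mm (distance of any of mouse, stapler, mug, tape, screwdriver, carton, charger from where it was at the start of the episode above 0.03 m).
It also fails if it takes over 54 s, if anything falls off the work surface, if the arm or the gripper's body presses on something with over 40 N, if the wrist force passes 120 N, or if a joint passes its speed limit or range.

### The arm

A 6-joint arm with a two-finger parallel gripper is mounted at the origin on the work surface. World frame = base frame: x ahead of the robot, y to its left, z up, the work surface at z = 0. Lengths are in m, angles in rad, forces in N, time in s.
With the tool pointing down it reaches from about 0.35 to 0.85 m from the base axis. Payload 8.1 kg.
Tool frame: the origin (TCP) lies at the centre of the arm's flange, where the gripper is bolted on; the fingertips stand 186 mm ahead of it and the grasp point (between the pads) lies 167 mm ahead of it; z points along the fingers, y is the direction in which the jaws open and shut (so a half turn about z gives the same grasp; the last joint's range is limited). The gripper opens to 93 mm and grips with 3 to 60 N. Pads are 15 mm wide; open, the fingers measure 128 mm over their backs; the gripper's body (75 mm by 188 mm) begins 65 mm behind the grasp point.
Start: joints at [1.263, 0.13, 1.488, -0, 1.523, -0.085], TCP at [0.133, 0.585, 0.405] pointing down, gripper open.
Joint ranges: [-2.96, 2.96], [-0.89, 2.26], [0.02, 2.5], [-1.34, 4.48], [0, 2.73], [-2.66, 2.66]. Speed limits (rad/s): [2.39, 2.39, 2.79, 3.14, 3.14, 3.14].

### API

Orientations are given as a rotation vector (axis times angle).
In Python, from plant import robot, viewer, order gives the robot as it stands.
- The arm moves only by the tool apply_moves, never from a script. Its argument "deltas" is a list of rows, each a list of 3 entries, a list of its own where there are three numbers: the finger opening in mm, from 0 to 93, then the shift along the tool's x, y, z in mm, then the turn about the tool's z in rad. In form: [[grip, [dx, dy, dz], yaw], ...]. A call has 1 to 5 rows; each row shifts and turns the commanded pose from where the row before left it, along the tool's axes as they then stand; what a row does not reach is not made up. A row lasts 1/8 s, in which the tool goes at most 62.5 mm and 10.7 degrees, less where a joint would pass 70% of its speed; a pose out of reach is approached as far as the arm can. A call is refused whole if a number of a shift passes 62.5 or a number of a turn 0.188, either way. A call with a gripper value outside its range is refused whole. The fingers move at their own pace and stop on an object; "grip_force" is the grip in N (left out, the last holds). Time passes only in rows, so rows that do not move let the fingers close. It gives the time, the measured TCP pose, the force and the opening at its end, in the units of the state.
- robot.read_state(): the state, without advancing time (a new reading comes with each control period).
- viewer.read_camera(name): name is "scene" or "side" or "wrist"; returns the picture (384x512x3 uint8, blue, green, red); there is no depth.
- viewer.get_calibration(name): a dict with "fx", "fy", "cx", "cy" (pixels), "distortion" ([k1, k2, p1, p2, k3] as OpenCV has them; the pictures are not rectified), "R" (3x3) and "t" (3): a world point X has camera coordinates R X + t. Camera axes: x right, y down, z forward; pixel columns grow to the right and rows downward; lengths in m; the calibration is good to about 2 mm. A picture is of the moment at which its call begins: read the wrist's pose just before it. get_calibration takes no time and is no camera call; for the wrist camera it gives the pose at the moment of the call.
- order.close_job(): hands the job in, once; it reports no verdict.
The state is a dict: "t": time; "q": joint angles; "dq": joint speeds; "joint_torque": joint torques, N m; "tool_pos": TCP position; "orientation": TCP orientation; "force": force on the tool from outside, world axes, zero at the start; "wrist_torque": the same for the moment, N m; "opening": finger opening in m.
Only numpy, scipy, OpenCV 4.12 (cv2) and the standard library are available. Lean on these libraries where they do the work, as an engineer would, in place of code of your own. Each camera call takes 0.05 s, during which the arm holds its last target. There are 200 camera calls.

## Working session

There is one attempt and no reset: what is moved stays moved. The work goes in short steps, Python scripts to look and compute and a tool call to move; the robot and the scene stay as the last step left them, time stands still between calls to the robot, and variables do not carry over. Pictures are saved under pics/ and viewed, about 8 in all and at most 12, crops included, and the job is handed in when it is done.

Besides the shell and the picture viewer there is one more tool, called after ">>>" in YAML: its name, and indented under it one key for each argument. apply_moves: Moves the arm, as the interface text tells. Its arguments: {"type":"object","properties":{"deltas":{"type":"array"},"grip_force":{"type":"number"}},"required":["deltas"]}

```bash
ls; mkdir -p pics; python3 - <<'E'
from plant import robot, viewer, order
import cv2, numpy as np
print(robot.read_state())
for n in ["scene","side"]:
    im=viewer.read_camera(n); cv2.imwrite(f"pics/{n}0.png",im)
    c=viewer.get_calibration(n); print(n,c)
a=cv2.imread("pics/scene0.png")
cv2.imwrite("pics/scene0b.png",cv2.resize(a,(800,600),interpolation=cv2.INTER_CUBIC))
a=cv2.imread("pics/side0.png")
cv2.imwrite("pics/side0b.png",cv2.resize(a,(800,600),interpolation=cv2.INTER_CUBIC))
E
```

```text
pics
{'t': 0.0, 'q': array([ 1.26258401e+00,  1.31177414e-01,  1.48928783e+00,  1.81750807e-05,
        1.52302632e+00, -8.53911656e-02]), 'dq': array([ 3.96737791e-05, -8.01530705e-04,  5.22549264e-04, -9.59794500e-04,
        9.23146611e-04, -2.61184262e-04]), 'joint_torque': array([-1.37414185e-05, -5.59860528e+01, -4.91740143e+01,  7.65945297e-02,
        3.58372531e-02, -1.07894678e-04]), 'tool_pos': array([0.13248703, 0.58494824, 0.40367274]), 'orientation': array([-3.49240994e-01, -3.12172740e+00,  2.91928469e-03]), 'force': array([-0.49740813, -0.54128371,  0.18142473]), 'wrist_torque': array([-0.00883092, -0.0156399 , -0.01347153]), 'opening': 0.09294968940972415}
scene {'fx': 411.0913117065065, 'fy': 411.0913117065065, 'cx': 260.3224788894404, 'cy': 187.8769356168546, 'distortion': array([-0.05769254,  0.        ,  0.        ,  0.        ,  0.        ]), 'R': array([[-0.72123965,  0.69262112, -0.00945318],
       [ 0.55635069,  0.57110062, -0.60358761],
       [-0.4126588 , -0.4405906 , -0.79724064]]), 't': array([ 0.38684523, -0.25687749,  1.73836326])}
side {'fx': 377.34046673642985, 'fy': 377.34046673642985, 'cx': 259.7856071877111, 'cy': 187.0657290223231, 'distortion': array([-0.12613987,  0.        ,  0.        ,  0.        ,  0.        ]), 'R': array([[ 0.95012421, -0.31174719,  0.00881365],
       [-0.21844316, -0.68539634, -0.6946326 ],
       [ 0.22259061,  0.65806197, -0.71931069]]), 't': array([-0.5228574 ,  0.18691841,  1.20603104])}
```

View pics/scene0b.png

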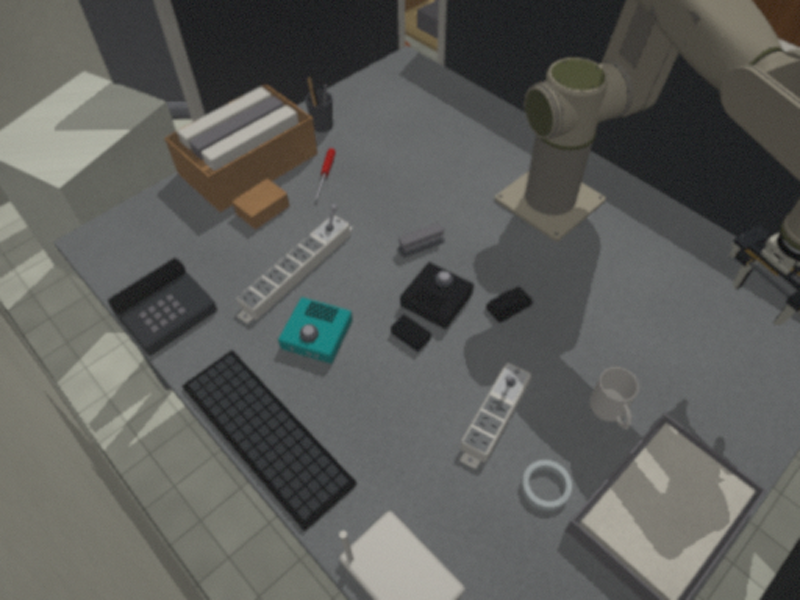

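View pics/side0b.png

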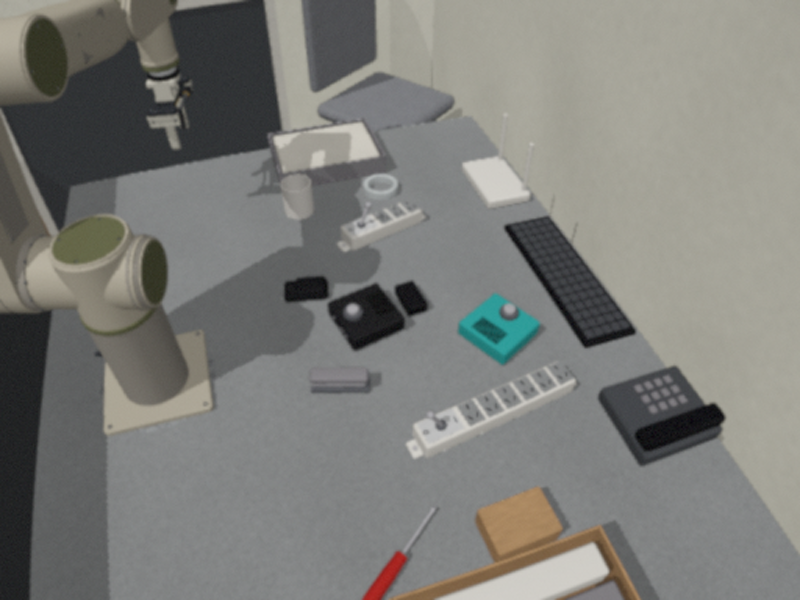

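The scene view (800 px scale) shows:
- **Short strip:** (495,415), toggle near (508,383).
- **Long strip:** (295,265), toggle near (333,215).
- **Computers:** the black one is at (437,293) with its button at (444,278). The turquoise lookalike at (315,330) is not meant.

I'll confirm these in one enlarged crop.

```bash
python3 - <<'E'
import cv2, numpy as np
a=cv2.imread("pics/scene0.png"); b=cv2.imread("pics/side0.png")
rows=[]
for im,cs in ((a,[(317,265),(200,155),(280,186)]),(b,[(245,144),(300,265),(235,202)])):
    ts=[]
    for (u,v) in cs:
        u0,v0=u-33,v-36
        t=cv2.resize(im[v0:v0+72,u0:u0+66],None,fx=4,fy=4,interpolation=cv2.INTER_CUBIC)
        t=cv2.convertScaleAbs(t,alpha=1.3)
        for k in range(0,72,10):
            cv2.line(t,(0,4*k+2),(5,4*k+2),(0,255,255),1); cv2.line(t,(4*k+2,0),(4*k+2,5),(0,255,255),1)
        cv2.putText(t,f"{u0},{v0}",(8,16),0,.4,(0,255,255),1)
        ts.append(t)
    rows.append(np.hstack(ts))
cv2.imwrite("pics/crop1.png",np.vstack(rows))
E
```

```text
(no output)
```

View pics/crop1.png

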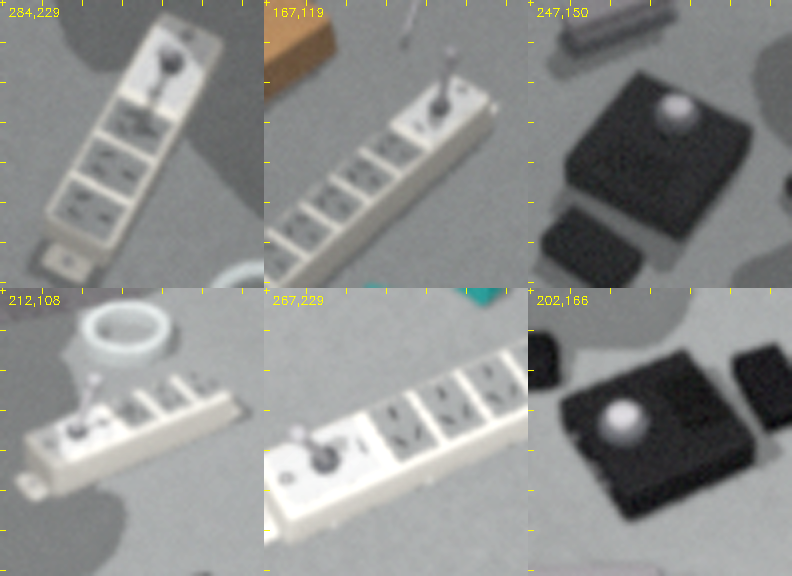

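```bash
cat > h.py <<'E'
from plant import robot, viewer, order
import cv2, numpy as np
from scipy.optimize import least_squares
from scipy.spatial.transform import Rotation as Ro
def proj(c,X):
    K=np.array([[c['fx'],0,c['cx']],[0,c['fy'],c['cy']],[0,0,1]])
    return cv2.projectPoints(np.atleast_2d(np.asarray(X,float)),cv2.Rodrigues(c['R'])[0],c['t'],K,c['distortion'])[0][:,0]
def tri(obs,x0=(.6,.2,.05)):
    r=least_squares(lambda X:np.concatenate([proj(c,X)[0]-p for c,p in obs]),x0)
    return r.x,np.abs(r.fun).max()
def onplane(c,p,z):
    r=least_squares(lambda X:proj(c,[X[0],X[1],z])[0]-p,(.6,.2)); return r.x
E
python3 - <<'E'
from h import *
S=viewer.get_calibration("scene");D=viewer.get_calibration("side")
s=lambda o,x,y:np.array([o[0]+x/4-.375,o[1]+y/4-.375])
A=(284,229);B=(167,119);C=(247,150);E_=(212,108);F=(267,229);G=(202,166)
for n,p,q in [("short foot",s(A,170,62),s(E_,78,144)),("short tip",s(A,143,128),s(E_,94,92)),
 ("long foot",s(B,176,108),s(F,61,170)),("long tip",s(B,186,55),s(F,33,147)),("button",s(C,148,105),s(G,95,132))]:
    print(n,*tri([(S,p),(D,q)]))
print("short corners",[onplane(S,s(A,*k),.045).round(3) for k in [(165,15),(222,45),(47,215),(108,250)]])
print("long corners",[onplane(S,s(B,*k),.045).round(3) for k in [(192,72),(232,105)]])
print("comp corners",[onplane(S,s(C,*k),.046).round(3) for k in [(112,72),(224,127),(38,160),(150,225)]])
E
```

```text
short foot [0.53073178 0.30656273 0.04760815] 0.04408541344923833
short tip [0.58328505 0.34113333 0.06374661] 6.165705319308017
long foot [ 0.51999228 -0.29832696  0.0474623 ] 0.13774371609943614
long tip [ 0.49462657 -0.30396861  0.09935825] 0.358148260597801
button [0.4329077  0.01598438 0.06122173] 0.0433573544642627
short corners [array([0.498, 0.274]), array([0.486, 0.326]), array([0.7  , 0.328]), array([0.688, 0.38 ])]
long corners [array([ 0.476, -0.327]), array([ 0.477, -0.265])]
comp corners [array([ 0.419, -0.044]), array([0.392, 0.075]), array([ 0.54 , -0.017]), array([0.519, 0.103])]
```

```bash
python3 - <<'E'
from h import *
S=viewer.get_calibration("scene");D=viewer.get_calibration("side")
k=.64
print("long sock-end tab scene/side", onplane(S,(245*k,316*k),.004), onplane(D,(576*k,387*k),.03))
# long housing far-top edge in side view: edge points at 800 scale; near-bottom
O=np.array([.531,.3065]);a=np.deg2rad(15);d=np.array([np.cos(a),np.sin(a)])
X=[*(O+.024*d),.100]; print("short tip ON pred",X,proj(S,X)-(284,229),proj(D,X)-(212,108))
# long: predicted corners for candidate angles
O=np.array([.520,-.2985])
for deg in (0,5,10,15):
    a=np.deg2rad(deg);d=np.array([np.cos(a),np.sin(a)]);n=np.array([-d[1],d[0]])
    P=[[*(O+.297*d+sg*.03*n),.045] for sg in(1,-1)]+[[*(O-.024*d),.1]]
    print(deg,(proj(S,P)/k).round(0).tolist(),(proj(D,P)/k).round(0).tolist())
st=robot.read_state();print(Ro.from_rotvec(st['orientation']).as_matrix().round(3))
E
```

```text
long sock-end tab scene/side [ 0.82134467 -0.2535099 ] [ 0.81377045 -0.29546726]
short tip ON pred [np.float64(0.5541822198309376), np.float64(0.3127116570824605), 0.1] [[40.6829017  12.72629019]] [[23.90234083 23.05081714]]
0 [[239.0, 301.0], [225.0, 286.0], [335.0, 208.0]] [[573.0, 372.0], [587.0, 395.0], [430.0, 412.0]]
5 [[247.0, 306.0], [230.0, 293.0], [334.0, 208.0]] [[565.0, 363.0], [581.0, 385.0], [430.0, 413.0]]
10 [[255.0, 311.0], [237.0, 299.0], [333.0, 207.0]] [[557.0, 354.0], [575.0, 375.0], [431.0, 414.0]]
15 [[265.0, 316.0], [244.0, 305.0], [333.0, 207.0]] [[548.0, 346.0], [567.0, 365.0], [431.0, 415.0]]
[[-0.975  0.221 -0.001]
 [ 0.221  0.975 -0.002]
 [ 0.    -0.002 -1.   ]]
```

Checks hold:
- The feet triangulate to z ≈ 0.047, as expected.
- The long tip comes out at z ≈ 0.099.
- The predicted short ON tip falls on the ball in the side view. It hides the foot in the scene view, and what I had marked there was the shadow.

I'll move beside the short toggle on its socket side, with the fingers closed.

>>> apply_moves:
  deltas:
    - [0,[-51,-15,0],0]
    - [0,[-51,-15,0],0]
    - [0,[-51,-15,0],0]
    - [0,[-51,-15,0],0]
    - [0,[-51,-15,0],0]
  grip_force: 20

```text
t: 0.72
tool_pos: [0.3659, 0.4546, 0.4043]
orientation: [-0.349, -3.122, 0.001]
force: [0.4, -0.8, 0.1]
opening: 0.0476
```

>>> apply_moves:
  deltas:
    - [0,[-51,-15,0],0]
    - [0,[-51,-15,0],0]
    - [0,[-51,-15,0],0]
    - [0,[-51,-15,0],0]
    - [0,[-51,-15,0],0]

```text
t: 1.35
tool_pos: [0.5981, 0.3251, 0.4041]
orientation: [-0.349, -3.121, 0.001]
force: [-0.1, -0.0, -0.5]
opening: 0.001
```

>>> apply_moves:
  deltas:
    - [0,[0,0,0],-0.16]
    - [0,[0,0,0],-0.16]
    - [0,[0,0,0],-0.17]
    - [0,[0,0,0],0]
    - [0,[0,0,0],0]

```text
t: 1.98
tool_pos: [0.5967, 0.3262, 0.4044]
orientation: [0.413, -3.114, 0.0]
force: [0.7, 0.4, -0.9]
opening: 0.0006
```

```bash
cat >> h.py <<'E'
def todo(x,y,ztip):
    st=robot.read_state();R=Ro.from_rotvec(st['orientation']).as_matrix()
    d=np.array([x,y,ztip+.186])-st['tool_pos']
    print("t",st['t'],"pos",st['tool_pos'].round(4),"xhead",np.degrees(np.arctan2(R[1,0],R[0,0])).round(1),"tilt",R[:,2].round(3),"open",round(st['opening'],4),"F",st['force'].round(1),"tool delta mm",(R.T@d*1e3).round(1))
E
python3 - <<'E'
from h import *
d=np.array([np.cos(.262),np.sin(.262)]);P=np.array([.531,.3065])+.070*d
todo(*P,.085)
a=viewer.read_camera("side");b=viewer.read_camera("wrist")
cv2.imwrite("pics/m1.png",np.hstack([cv2.resize(a[60:260,130:380],(400,320)),cv2.resize(b,(400,320))]))
E
```

```text
t 1.975 pos [0.5967 0.3262 0.4044] xhead -164.9 tilt [-0.001 -0.    -1.   ] open 0.0006 F [ 0.7  0.4 -0.9] tool delta mm [ -1.5  -2.  133.4]
```

View pics/m1.png

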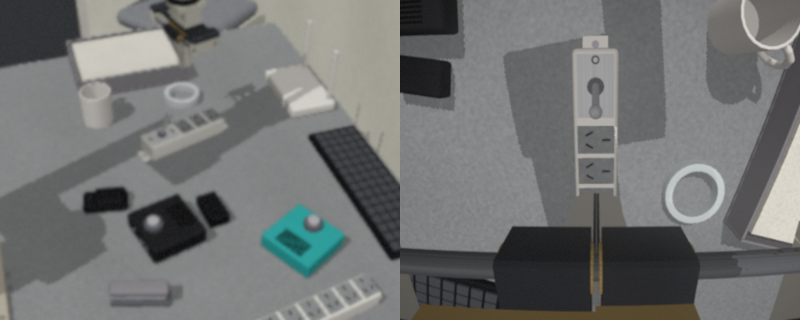

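The wrist view shows the strip aligned with the tool, the lever foot at (596,87), the ball at (596,112) leaning to the sockets (ON), and the fingers centred on the strip's axis. The next step is to descend and push along tool +x.

```bash
python3 - <<'E'
from h import *
W=viewer.get_calibration("wrist")
print(onplane(W,(196*1.28,87*1.2),.047),onplane(W,(196*1.28,112*1.2),.1))
E
```

```text
[0.52912676 0.30821022] [0.55190248 0.31442014]
```

>>> apply_moves:
  deltas:
    - [0,[0,-2,40],0]
    - [0,[0,0,40],0]
    - [0,[0,0,35],0]
    - [0,[0,0,18],0]
    - [0,[0,0,0],0]

```text
t: 2.7
tool_pos: [0.5968, 0.3241, 0.2703]
orientation: [0.417, -3.111, 0.001]
force: [-0.2, 0.3, 0.2]
opening: 0.0004
```

```bash
python3 - <<'E'
from h import *
todo(.531,.3065,.085)
E
```

```text
t 2.7 pos [0.5968 0.3241 0.2703] xhead -164.7 tilt [-0.003 -0.001 -1.   ] open 0.0004 F [-0.2  0.3  0.2] tool delta mm [68.1  0.4 -0.5]
```

>>> apply_moves:
  deltas:
    - [0,[20,0,0],0]
    - [0,[10,0,0],0]
    - [0,[8,0,0],0]
    - [0,[8,0,0],0]
    - [0,[8,0,0],0]

```text
t: 3.32
tool_pos: [0.5448, 0.3098, 0.2719]
orientation: [0.418, -3.113, 0.0]
force: [-0.6, 0.4, -0.1]
opening: 0.0006
```

>>> apply_moves:
  deltas:
    - [0,[8,0,0],0]
    - [0,[8,0,0],0]
    - [0,[4,0,0],0]
    - [0,[0,0,0],0]
    - [0,[0,0,0],0]

```text
t: 3.95
tool_pos: [0.526, 0.3048, 0.2718]
orientation: [0.418, -3.114, -0.0]
force: [0.6, -0.4, 0.3]
opening: 0.0004
```

>>> apply_moves:
  deltas:
    - [0,[-40,0,0],0]
    - [0,[-20,0,-40],0]
    - [0,[0,0,-60],0]
    - [0,[0,0,-35],0]
    - [0,[0,0,0],0]

```text
t: 4.58
tool_pos: [0.5848, 0.3209, 0.4115]
orientation: [-0.417, 3.107, 0.003]
force: [0.1, 0.7, 0.5]
opening: 0.0006
```

```bash
python3 - <<'E'
from h import *
d=np.array([np.cos(.157),np.sin(.157)]);P=np.array([.520,-.2985])-.070*d
todo(*P,.218)
a=viewer.read_camera("side");b=viewer.read_camera("wrist")
cv2.imwrite("pics/m2.png",np.hstack([cv2.resize(a[90:190,180:305],(400,320)),cv2.resize(b,(400,320))]))
E
```

```text
t 4.575 pos [0.5848 0.3209 0.4115] xhead -164.7 tilt [ 0.007  0.003 -1.   ] open 0.0006 F [0.1 0.7 0.5] tool delta mm [ 295.6 -572.6    4.8]
```

View pics/m2.png

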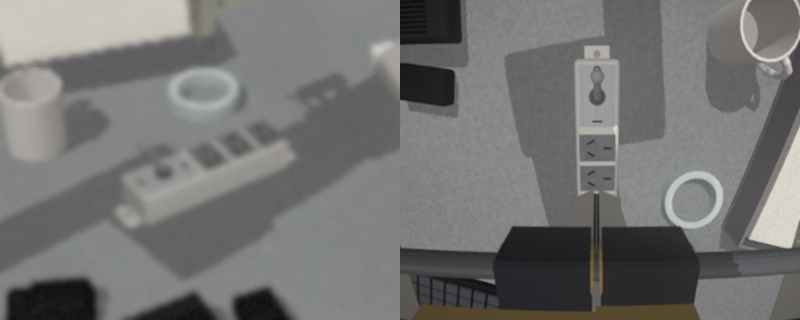

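The short toggle is off: in the wrist view the ball at (596,75) is now on the far side of its foot at (597,97). Next I'll turn the tool half round at height so the camera faces the long strip, then cross over.

>>> apply_moves:
  deltas:
    - [0,[0,0,0],0.18]
    - [0,[0,0,0],0.18]
    - [0,[0,0,0],0.18]
    - [0,[0,0,0],0.18]
    - [0,[0,0,0],0.18]

```text
t: 5.3
tool_pos: [0.5834, 0.3203, 0.4037]
orientation: [-0.985, -2.98, 0.005]
force: [0.8, 0.3, -0.2]
opening: 0.0008
```

>>> apply_moves:
  deltas:
    - [0,[0,0,0],0.18]
    - [0,[0,0,0],0.18]
    - [0,[0,0,0],0.18]
    - [0,[0,0,0],0.18]
    - [0,[0,0,0],0.18]

```text
t: 5.92
tool_pos: [0.5834, 0.3203, 0.4037]
orientation: [-2.184, -2.256, 0.007]
force: [0.6, 0.0, 0.1]
opening: 0.0004
```

>>> apply_moves:
  deltas:
    - [0,[0,0,0],0.18]
    - [0,[0,0,0],0.18]
    - [0,[0,0,0],0.18]
    - [0,[0,0,0],0.18]
    - [0,[0,0,0],0.18]

```text
t: 6.55
tool_pos: [0.5834, 0.3204, 0.4037]
orientation: [2.949, 1.081, -0.007]
force: [0.2, -0.5, -0.1]
opening: 0.0003
```

>>> apply_moves:
  deltas:
    - [0,[0,0,0],0.18]
    - [0,[0,0,0],0.18]
    - [0,[0,0,0],0.18]
    - [0,[0,0,0],0]
    - [0,[0,0,0],0]

```text
t: 7.18
tool_pos: [0.5836, 0.3205, 0.4052]
orientation: [3.129, 0.271, -0.003]
force: [0.0, 0.2, 0.2]
opening: 0.0005
```

```bash
python3 - <<'E'
from h import *
d=np.array([np.cos(.157),np.sin(.157)]);P=np.array([.520,-.2985])-.080*d
todo(*P,.218); print(robot.read_state()['q'].round(2))
E
```

```text
t 7.175 pos [0.5836 0.3205 0.4052] xhead 9.9 tilt [-0.002 -0.001 -1.   ] open 0.0005 F [0.  0.2 0.2] tool delta mm [-249.2  597.5    2.1]
[0.43 0.31 1.28 0.   1.55 1.82]
```

>>> apply_moves:
  deltas:
    - [0,[-22,54,0],0]
    - [0,[-22,54,0],0]
    - [0,[-22,54,0],0]
    - [0,[-22,54,0],0]
    - [0,[-22,54,0],0]

```text
t: 7.8
tool_pos: [0.5199, 0.0343, 0.4065]
orientation: [3.13, 0.271, -0.0]
force: [0.1, -0.1, 0.2]
opening: 0.0006
```

>>> apply_moves:
  deltas:
    - [0,[-22,54,0],0]
    - [0,[-22,54,0],0]
    - [0,[-22,54,0],0]
    - [0,[-22,54,0],0]
    - [0,[-22,54,0],0]

```text
t: 8.43
tool_pos: [0.4568, -0.2504, 0.4066]
orientation: [3.13, 0.27, 0.0]
force: [1.6, -0.8, 0.3]
opening: 0.0002
```

>>> apply_moves:
  deltas:
    - [0,[-22,54,0],0]
    - [0,[-7,3,0],0]
    - [0,[0,0,0],0]
    - [0,[0,0,0],0]
    - [0,[0,0,0],0]

```text
t: 9.05
tool_pos: [0.4392, -0.3086, 0.4069]
orientation: [3.13, 0.269, 0.0]
force: [-0.1, 0.6, -0.3]
opening: 0.0005
```

```bash
python3 - <<'E'
from h import *
d=np.array([np.cos(.157),np.sin(.157)]);P=np.array([.520,-.2985])-.080*d
todo(*P,.085)
b=viewer.read_camera("wrist");cv2.imwrite("pics/m3.png",b)
E
```

```text
t 9.05 pos [ 0.4392 -0.3086  0.4069] xhead 9.8 tilt [ 0.  0. -1.] open 0.0005 F [-0.1  0.6 -0.3] tool delta mm [  1.3   2.7 135.9]
```

View pics/m3.png

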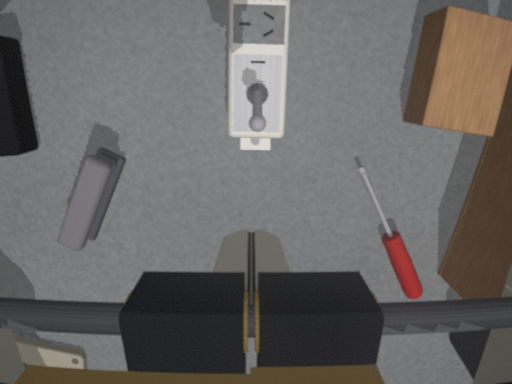

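The long toggle is off: ball at (257,123), foot at (257,93). The screwdriver and stapler lie low to either side, well clear of the gripper body at about 0.17 m.

```bash
python3 - <<'E'
from h import *
W=viewer.get_calibration("wrist")
f=onplane(W,(257,93),.047);t=onplane(W,(257,123),.1);print(f,t,f-t,np.hypot(*(f-t)))
todo(*t,.085)
E
```

```text
[ 1.01073533 -0.24546328] [ 0.94023463 -0.26561007] [0.07050071 0.02014678] 0.07332286337535808
t 9.1 pos [ 0.4392 -0.3087  0.4068] xhead 9.8 tilt [ 0. -0. -1.] open 0.0004 F [ 0.2 -0.7  0.6] tool delta mm [501.   42.8 136. ]
```

>>> apply_moves:
  deltas:
    - [0,[0,2,40],0]
    - [0,[0,0,40],0]
    - [0,[0,0,38],0]
    - [0,[0,0,18],0]
    - [0,[0,0,0],0]

```text
t: 9.72
tool_pos: [0.4389, -0.3111, 0.2698]
orientation: [-3.129, -0.266, 0.003]
force: [-0.2, -0.6, 0.0]
opening: 0.0003
```

```bash
python3 - <<'E'
from h import *
todo(.520,-.2985,.085)
E
```

```text
t 9.725 pos [ 0.4389 -0.3111  0.2698] xhead 9.7 tilt [-0.002  0.002 -1.   ] open 0.0003 F [-0.2 -0.6  0. ] tool delta mm [82.1  1.3 -1.3]
```

The wrist back-projection gave x = 1.01, which is beyond the strip. I suspect the solver's start point, so I'll check that before pushing.

```bash
sed -i 's/,p,z): */,p,z):/; s/def onplane(c,p,z):/def onplane(c,p,z,x0=(.6,.2)):/; s/proj(c,\[X\[0\],X\[1\],z\])\[0\]-p,(.6,.2))/proj(c,[X[0],X[1],z])[0]-p,x0)/' h.py; python3 - <<'E'
from h import *
W=viewer.get_calibration("wrist")
s=np.array([.4392+.0003-.4392,.0024,.137])  # camera shift back to picture
C=-W['R'].T@W['t']+np.array([.0003,.0025,.1370]);W['t']=-W['R']@C
f=onplane(W,(257,93),.047,(.52,-.3));t=onplane(W,(257,123),.1,(.5,-.3));print(f,t,np.hypot(*(f-t)),proj(W,[*f,.047]))
E
```

```text
[ 0.51875888 -0.30016148] [ 0.4940534  -0.30362199] 0.024946661713780245 [[257.  93.]]
```

With a sound start point it gives the foot at (0.519, −0.300) and the ball 25 mm away. That agrees with the triangulation, so I'll push along +x.

>>> apply_moves:
  deltas:
    - [0,[30,0,0],0]
    - [0,[10,0,0],0]
    - [0,[8,0,0],0]
    - [0,[8,0,0],0]
    - [0,[8,0,0],0]

```text
t: 10.35
tool_pos: [0.5024, -0.3009, 0.2708]
orientation: [-3.13, -0.264, -0.0]
force: [-0.6, -0.3, -0.7]
opening: 0.0005
```

>>> apply_moves:
  deltas:
    - [0,[8,0,0],0]
    - [0,[8,0,0],0]
    - [0,[4,0,0],0]
    - [0,[0,0,0],0]
    - [0,[0,0,0],0]

```text
t: 10.98
tool_pos: [0.5215, -0.2977, 0.2705]
orientation: [-3.13, -0.265, 0.001]
force: [-2.9, -0.4, -0.2]
opening: 0.0004
```

>>> apply_moves:
  deltas:
    - [0,[-40,0,0],0]
    - [0,[-20,0,-40],0]
    - [0,[0,0,-60],0]
    - [0,[0,0,-35],0]
    - [0,[0,0,0],0]

```text
t: 11.6
tool_pos: [0.4634, -0.3083, 0.4105]
orientation: [3.125, 0.264, 0.01]
force: [-0.3, 0.0, -0.2]
opening: 0.0004
```

```bash
python3 - <<'E'
from h import *
todo(.433,.016,.218)
a=viewer.read_camera("side");b=viewer.read_camera("wrist")
cv2.imwrite("pics/m4.png",np.hstack([cv2.resize(a[200:300,240:365],(400,320)),cv2.resize(b,(400,320))]))
E
```

```text
t 11.6 pos [ 0.4634 -0.3083  0.4105] xhead 9.7 tilt [ 0.007 -0.005 -1.   ] open 0.0004 F [-0.3  0.  -0.2] tool delta mm [  24.4 -324.8    4.7]
```

View pics/m4.png

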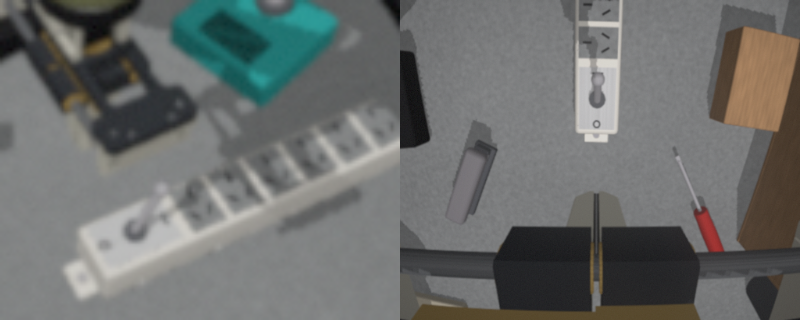

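The long toggle is on: both views show the ball on the socket side of its foot (wrist: ball (597,77), foot (597,100)). The changeover is done, so I'll go to the black computer and take a close look from just short of it.

>>> apply_moves:
  deltas:
    - [0,[-5,-54,0],0]
    - [0,[-5,-54,0],0]
    - [0,[-5,-54,0],0]
    - [0,[-5,-54,0],0]
    - [0,[-5,-54,0],0]

```text
t: 12.32
tool_pos: [0.3916, -0.0442, 0.4036]
orientation: [-3.129, -0.264, 0.004]
force: [-0.3, 1.9, 1.3]
opening: 0.0003
```

>>> apply_moves:
  deltas:
    - [0,[-5,-54,0],0]
    - [0,[0,0,0],0]
    - [0,[0,0,0],0]
    - [0,[0,0,0],0]

```text
t: 12.82
tool_pos: [0.3788, 0.0057, 0.405]
orientation: [-3.131, -0.262, 0.002]
force: [0.4, -0.1, 0.3]
opening: 0.0006
```

```bash
python3 - <<'E'
from h import *
todo(.433,.016,.075)
b=viewer.read_camera("wrist");cv2.imwrite("pics/m5.png",b)
E
```

```text
t 12.825 pos [0.3788 0.0057 0.405 ] xhead 9.6 tilt [-0.001 -0.    -1.   ] open 0.0006 F [ 0.4 -0.1  0.3] tool delta mm [ 55.3  -1.1 144. ]
```

View pics/m5.png

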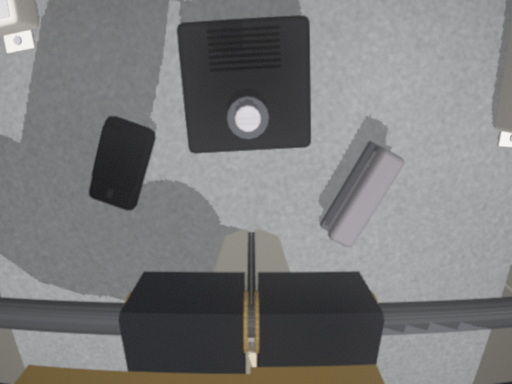

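The wrist view shows the button's steel face at (248,118) in a dark collar, on the black computer. The stapler at (365,195) and mouse at (122,163) are low and clear.

```bash
python3 - <<'E'
from h import *
W=viewer.get_calibration("wrist")
f=onplane(W,(248,118),.061,(.43,.016));print(f,[onplane(W,p,.061,tuple(f))-f for p in((261,118),(268.5,118))])
todo(*f,.075)
E
```

```text
[0.43400576 0.01817172] [array([ 0.00210947, -0.01248952]), array([ 0.00333623, -0.01969659])]
t 12.875 pos [0.3789 0.0056 0.4052] xhead 9.6 tilt [-0.001 -0.    -1.   ] open 0.0005 F [-0.3 -0.5  0.4] tool delta mm [ 56.6  -3.2 144.1]
```

>>> apply_moves:
  deltas:
    - [0,[56,-2,0],0]
    - [0,[0,0,50],0]
    - [0,[0,0,50],0]
    - [0,[0,0,35],0]
    - [0,[0,0,9],0]

```text
t: 13.5
tool_pos: [0.4325, 0.0172, 0.259]
orientation: [-3.13, -0.262, 0.008]
force: [-0.8, -0.4, -0.3]
opening: -0.0
```

>>> apply_moves:
  deltas:
    - [0,[0,0,4],0]
    - [0,[0,0,2],0]
    - [0,[0,0,2],0]
    - [0,[0,0,2],0]
    - [0,[0,0,0],0]

```text
t: 14.12
tool_pos: [0.4339, 0.018, 0.2523]
orientation: [3.13, 0.265, 0.002]
force: [1.5, -0.1, 2.1]
opening: 0.0005
```

>>> apply_moves:
  deltas:
    - [0,[0,0,2],0]
    - [0,[0,0,0],0]

```text
t: 14.38
tool_pos: [0.4339, 0.018, 0.2501]
orientation: [3.13, 0.265, 0.002]
force: [2.0, 0.1, 3.8]
opening: 0.0001
```

>>> apply_moves:
  deltas:
    - [0,[0,0,1],0]
    - [0,[0,0,0],0]

```text
t: 14.62
tool_pos: [0.4338, 0.018, 0.249]
orientation: [3.13, 0.265, 0.001]
force: [2.9, 0.4, 3.3]
opening: 0.0006
```

>>> apply_moves:
  deltas:
    - [0,[0,0,1],0]
    - [0,[0,0,0],0]

```text
t: 14.88
tool_pos: [0.4338, 0.018, 0.2483]
orientation: [3.13, 0.265, 0.001]
force: [2.0, -0.5, 7.2]
opening: 0.0007
```

>>> apply_moves:
  deltas:
    - [0,[0,0,1],0]
    - [0,[0,0,0],0]

```text
t: 15.12
tool_pos: [0.4339, 0.018, 0.2481]
orientation: [3.13, 0.265, 0.001]
force: [-3.2, 0.2, 15.7]
opening: 0.0005
```

A hard stop shows at TCP z ≈ 0.2483. I'll back off step by step and read the spring's travel from the force, to make sure this was the button's own stop.

>>> apply_moves:
  deltas:
    - [0,[0,0,-3],0]
    - [0,[0,0,0],0]
    - [0,[0,0,0],0]

```text
t: 15.5
tool_pos: [0.4335, 0.018, 0.2495]
orientation: [-3.13, -0.265, 0.0]
force: [2.4, -0.3, 2.2]
opening: 0.0004
```

>>> apply_moves:
  deltas:
    - [0,[0,0,-1.5],0]
    - [0,[0,0,0],0]
    - [0,[0,0,0],0]

```text
t: 15.88
tool_pos: [0.4333, 0.018, 0.251]
orientation: [-3.13, -0.265, 0.001]
force: [1.1, 1.0, 1.8]
opening: 0.0003
```

>>> apply_moves:
  deltas:
    - [0,[0,0,-1.5],0]
    - [0,[0,0,0],0]
    - [0,[0,0,0],0]

```text
t: 16.25
tool_pos: [0.4333, 0.018, 0.2525]
orientation: [-3.13, -0.265, 0.001]
force: [-0.8, 0.9, 1.8]
opening: 0.0005
```

>>> apply_moves:
  deltas:
    - [0,[0,0,-1.5],0]
    - [0,[0,0,0],0]
    - [0,[0,0,0],0]

```text
t: 16.62
tool_pos: [0.4334, 0.018, 0.254]
orientation: [-3.13, -0.265, 0.001]
force: [0.4, -0.0, 0.5]
opening: 0.0005
```

>>> apply_moves:
  deltas:
    - [0,[0,0,-50],0]
    - [0,[0,0,-50],0]
    - [0,[0,0,-40],0]
    - [0,[-56,0,0],0]
    - [0,[0,0,0],0]

```text
t: 17.25
tool_pos: [0.3761, 0.0085, 0.3941]
orientation: [3.13, 0.264, 0.001]
force: [-0.1, -0.1, 0.7]
opening: 0.0004
```

```bash
python3 - <<'E'
from h import *
todo(.3788,.0057,.219)
b=viewer.read_camera("wrist");a=viewer.read_camera("side");s=viewer.read_camera("scene")
cv2.imwrite("pics/side1.png",a);cv2.imwrite("pics/scene1.png",s)
o=cv2.imread("pics/m5.png");d=cv2.absdiff(b,o);print(d[10:160,170:320].mean(),d.mean())
r=lambda i:cv2.resize(i,(400,300))
cv2.imwrite("pics/m6.png",np.vstack([np.hstack([r(b),r(a)]),np.hstack([r(s),r(s[220:310,280:400])])]))
E
```

```text
t 17.25 pos [0.3761 0.0085 0.3941] xhead 9.6 tilt [ 0.001 -0.    -1.   ] open 0.0004 F [-0.1 -0.1  0.7] tool delta mm [  2.2   3.2 -10.9]
10.579733333333333 4.985843234592014
```

View pics/m6.png

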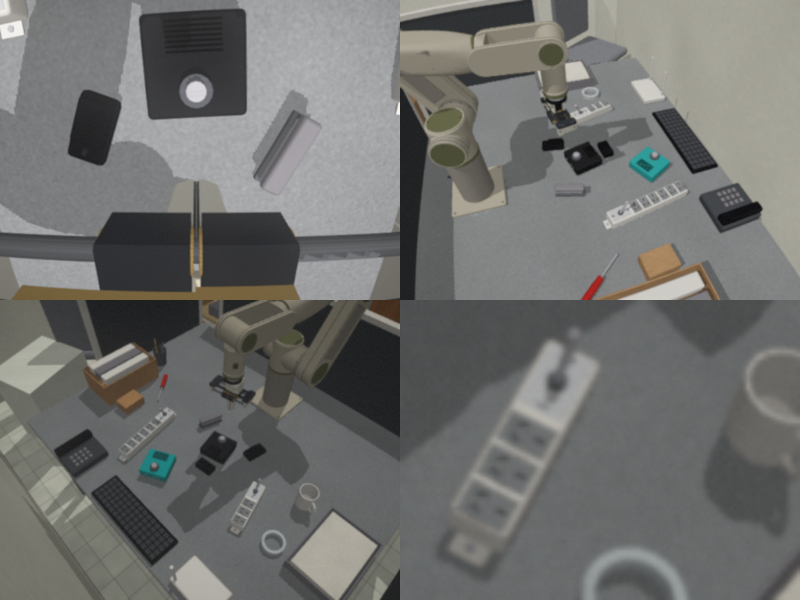

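```bash
python3 - <<'E'
import cv2,numpy as np
from h import order
for n,(x0,y0,x1,y1) in {"scene":(252,165,308,215),"side":(205,178,262,226)}.items():
    a,b=[cv2.imread(f"pics/{n}{k}.png",0)[y0:y1,x0:x1] for k in (0,1)]
    f=lambda i:np.float32(i<60)
    print(n,cv2.phaseCorrelate(f(a),f(b)))
print(order.close_job())
E
```

```text
scene ((-0.015009395226286415, -0.05344240338039441), 1.0396567159493764)
side ((0.03367858670912227, -0.15347908944785615), 1.0181620952155854)
the job is handed in; nothing more can be done
None
```

I switched the short strip off, then the long strip on, then pressed the black computer's power button and let it come back out. The job was handed in at about 17.4 s of the 54 s allowed; the hand-in reports no verdict.

**Last checks**
- **Toggles:** the close views after each push showed each lever snapped to its new end. The final scene picture still shows the short one off.
- **Button:** the press met a hard stop at TCP z ≈ 0.248 (about 16 N at the deepest). On the way back the spring force faded to nothing at about 0.254, so the travel was about 5 mm and the button is out again.
- **Computer:** image comparison before and after shows a shift of at most 0.15 px, well under 1 mm.
- **Bystanders:** they look unmoved in the final views. I did not measure each one.
- **Robot:** it ended clear of everything, with the fingertips about 0.2 m above the desk.

**What disagreed**
- **Button height:** contact came about 6 mm higher than the 0.061 m I triangulated for the button top. I put this down to pixel and calibration error. I took it as the button's own stop because the springy travel matched its 5 mm and the force before the stop was near the stated 4 N.
- **Long strip position:** one wrist-camera reading of the long toggle came out about 0.5 m off because of a bad solver start. I recomputed it before pushing, and it then agreed with the first measurement.

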